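Clamp a pump bottle in the crank vise

TASK

The pump head of the lotion bottle with the long spout is stuck, so the bottle must be held for opening. Stand the bottle upright on the bed of the small vise between the jaw and the V-shaped block, let go of it, and then wind the crank until the jaw grips the bottle firmly against the block, without crushing it. Let go of the crank and leave the other things on the worktop standing where they are.

Things in the scene. Friction and masses are not known exactly. Their poses are not given: they have to be found in the camera images.
- bottle: White pump bottle with a thin spout at the top, 164 mm high, 0.3 kg. Origin at its underside, z up. Round body (62 mm wide, to z 105 mm) and round collar (42 mm wide, z 105 to 144 mm; grip it at z 127 mm) share an axis at x 0, y +4 mm. The head (28 mm wide) ends at z 164 mm; its spout, 8 mm wide, points to -y at z 151 to 162 mm, 39 mm out from the axis: close the fingers along x.
- vise: Small grey vise fixed to the worktop, 112 mm (x) by 290 mm (y); origin on the worktop, z up; bed 12 mm thick. At -y a block with a shallow black V face, 60 mm high; at +y a gear head 62 mm high under the crank; the jaw slides between on two bars, 78 mm clear of each other. The V block (not listed) is set anew each time: a bottle in it has its axis at y = -50 to -62 mm; feel where.
- bay (a point): Point on the top face of the vise's bed, on the middle line, 40 mm from the vise's origin towards the V block. A bottle whose axis stands here is clear of the V block and of the jaw as it stands at the start. Axes as the vise's.
- jaw: The vise's sliding jaw, a grey upright plate, 106 mm wide, 60 mm high, 37 mm thick with the black pad on its front. The pad is sprung: it gives by 4 mm for each 100 N of grip, 9 mm at most. Origin at the foot of the pad's front face (unpressed), on the bed. It slides along the vise's -y towards the V block, 30 mm for each turn of the crank.
- crank_hub (a point): Point on the crank's upright turning axis, at the height (z) of 100 mm above the worktop, 115 mm from the vise's origin along the vise's +y.
- knob_grip (a point): Point on the axis of the crank's knob, 120 mm above the worktop, where to grip it. The knob is an upright black cylinder, 29 mm wide, 87 to 147 mm above the worktop, 50 mm from the crank's axis; it spins freely on its pin, so the hand need not turn. Under it is the flat 18 mm wide steel crank arm, 77 to 85 mm above the worktop.
- crank (a joint): Angle of the crank, rad, 0 to 16, growing clockwise seen from above, which closes the jaw (4.775 mm per rad). Starts at 0.2 to 4; the bottle is pinched from 11.4 to 14.2 on, the grip growing by 100 N in about 0.9 rad. Turning free drags 5 N at the knob; stopped after a slow pull, the held knob still pushes back 2 to 5 N; at 7 to 11 N the grip is firm and stays; at 16 N (160 N of grip) it crushes.
- lotion: Bystander: white pump bottle with a plain round black top and no spout, 70 mm wide, 180 mm high, upright. Origin at its underside.
- roller: Bystander: dark roll-on bottle with a domed cap, 42 mm wide, 106 mm high. Origin at its underside.
- cup: Bystander: white measuring cup, 64 mm wide, 61 mm high. Origin at its underside.
- tape: Bystander: roll of white tape lying flat, 68 mm wide, 25 mm high. Origin at its underside.

How it is judged:
By the outcome, as a careful person would: the job done as asked, in the order asked, and still so for the second after the job is handed in, with the robot touching nothing.
It also fails if it takes over 72 s, if anything falls off the work surface, if the arm or the gripper's body presses on something with over 40 N, if the wrist force passes 120 N, or if a joint passes its speed limit or range.

ROBOT

A 6-joint arm with a two-finger parallel gripper is mounted at the origin on a cart in front of the work surface, level with it; the furniture and walls round the work are solid. World frame = base frame: x ahead of the robot, y to its left, z up, the work surface at z = 0. Lengths are in mm, angles in rad, forces in N, time in s.
With the tool pointing down it reaches from about 350 to 775 mm from the base axis. Payload 7.3 kg.
Tool frame: the origin (TCP) lies at the very end of the fingers, on their centre line; the grasp point (between the pads) lies 19 mm behind it; z points along the fingers, y is the line along which they close (so a half turn about z gives the same grasp; the last joint's range is limited). The gripper opens to 92 mm and grips with 3 to 60 N. Pads are 19 mm wide; open, the fingers measure 130 mm over their backs; the gripper's body (75 mm by 190 mm) begins 47 mm behind the grasp point.
Start: joints at [-1.371, 0.342, 1.524, -0, 1.275, -0.146], TCP at [177.972, -493.936, 203.041] pointing down, gripper open.
Joint ranges: [-2.53, 2.53], [-0.77, 2.02], [0.04, 2.7], [-1, 4.14], [0.28, 2.66], [-3.11, 3.11]. Speed limits (rad/s): [2.57, 2.57, 3.14, 3.14, 3.14, 3.14].

INTERFACE

Orientations are given as [roll, pitch, yaw] about the fixed x, y, z axes, in that order (R = Rz(yaw) Ry(pitch) Rx(roll)).
In Python, from plant import get_obs, vision, workorder gives the robot as it stands.
- The arm moves only by the shell command python3 -m pendant 'ROWS' [OPENING]. ROWS is a JSON object of lists of equal length, an entry for each row: "dp": the shift along the tool's x, y, z in m, a list of three; "rotation": the turn, a rotation vector about the tool's x, y, z in rad, a list of three. A call has 1 to 8 rows; each row is the pose to reach, as a shift and turn from the pose commanded when the call began, along the tool's axes at that moment; what a row does not reach only later rows make up. A row lasts 1/8 s, in which the tool goes at most 62.5 mm and 10.7 degrees, less where a joint would pass 70% of its speed; a pose out of reach is approached as far as the arm can. A call with a gripper value outside its range is refused whole. OPENING is the finger opening in m, from 0 to 0.0918, set as the call begins (- or left out, the last holds). The fingers move at their own pace and stop on an object; the grip force is fixed at half the most. Time passes only in rows, so rows that repeat a pose let the fingers close. It gives the time, the measured TCP pose, the force, the opening and the grip force at its end, in the units of the state.
- get_obs(): the state, without advancing time (a new reading comes with each control period).
- vision.capture(name): name is "scene" or "top" or "wrist"; returns a dict with "pixels" (384x512x3 uint8, red, green, blue), "vfov" (degrees; the focal length in pixels is half the picture's height over the tangent of half this angle, whatever the lens; pixels are square), "cx", "cy" (the principal point, pixels), "pose" (4x4, takes a point from camera to world coordinates); the wrist camera has in their place "T_tool_cam" (4x4, takes a point from camera to tool coordinates, whose origin is the TCP and whose axes are the flange's). Camera axes: x right, y up, looking along -z (the intrinsics and any distortion apply to the point x, -y, -z); pixel columns grow to the right and rows downward; lengths in mm; the calibration is good to about 2 mm. A picture is of the moment at which its call begins: read the wrist's pose just before it. There is no depth.
- workorder.close_job(): hands the job in; it is judged then, once.
The state is a dict: "time": time; "joint_positions": joint angles; "dq": joint speeds; "tau": joint torques, N m; "tool_pos": TCP position; "tcp_rot": TCP orientation; "contact_force": force on the tool from outside, world axes, zero at the start; "moment": the same for the moment, N m; "grip_width": finger opening in mm; "finger_force": force on a finger pad.
Only numpy, scipy, OpenCV 4.12 (cv2) and the standard library are available. Lean on these libraries where they do the work, as an engineer would, in place of code of your own. Each camera call takes 0.05 s, during which the arm holds its last target. There are 200 camera calls.

## Working session

There is one attempt and no reset: what is moved stays moved. The work goes in short steps, Python scripts to look and compute and a shell command to move; the robot and the scene stay as the last step left them, time stands still between calls to the robot, and variables do not carry over. Pictures are saved under pics/ and viewed, at most 13 in all, crops included, and the job is handed in when it is done.

```bash
mkdir -p pics; ls; python3 - <<'E'
from plant import get_obs, vision
import cv2,json,numpy as np
o=get_obs();print(o)
for n in("scene","top"):
    c=vision.capture(n);cv2.imwrite(f"pics/{n}0.png",c["pixels"][:,:,::-1].copy())
    print({k:(v if k!='pixels' else 0) for k,v in c.items()})
a=cv2.imread("pics/scene0.png");b=cv2.imread("pics/top0.png")
E
```

```text
pics
{'time': 0.0, 'joint_positions': array([-1.37102067e+00,  3.42715145e-01,  1.52508087e+00, -2.13878904e-05,
        1.27536391e+00, -1.46000485e-01]), 'dq': array([ 0.00069486, -0.00027555, -0.00062963, -0.00091374,  0.00016842,
       -0.00071845]), 'tau': array([-2.46486015e-03, -4.31256795e+01, -2.44222176e+01,  7.16584828e-02,
        5.60771464e-02, -1.44944620e-04]), 'tool_pos': array([ 177.85758023, -493.46159246,  202.326633  ]), 'tcp_rot': array([-3.14003909e+00, -2.07775669e-04,  3.45782228e-01]), 'contact_force': array([1.75318861, 0.74368603, 0.16155989]), 'moment': array([ 0.03853908, -0.01233433,  0.00331014]), 'finger_force': 0.0, 'grip_width': 91.58907118613287}
{'pixels': 0, 'vfov': 45.431418493218814, 'cx': 261.8181966345513, 'cy': 190.76187367082974, 'pose': array([[-5.73547078e-01,  5.09417952e-01, -6.41511574e-01,
        -1.90287626e+02],
       [-8.19071841e-01, -3.68909667e-01,  4.39348354e-01,
         6.40993782e+02],
       [-1.28478820e-02,  7.77431031e-01,  6.28836962e-01,
         8.28020276e+02],
       [ 0.00000000e+00,  0.00000000e+00,  0.00000000e+00,
         1.00000000e+00]])}
{'pixels': 0, 'vfov': 42.351387123080144, 'cx': 253.02626312341502, 'cy': 190.02966655670977, 'pose': array([[ 5.31494929e-02,  9.76018901e-01, -2.11097694e-01,
         3.04356405e+02],
       [-9.98586108e-01,  5.21510356e-02, -1.02983064e-02,
         1.49018066e+02],
       [ 9.57621688e-04,  2.11346574e-01,  9.77410716e-01,
         1.33045062e+03],
       [ 0.00000000e+00,  0.00000000e+00,  0.00000000e+00,
         1.00000000e+00]])}
```

```bash
python3 - <<'E'
import cv2
for n in("scene","top"):
    a=cv2.imread(f"pics/{n}0.png");cv2.imwrite(f"pics/{n}0b.png",cv2.resize(a,(800,600),interpolation=cv2.INTER_CUBIC))
E
```

```text
(no output)
```

View pics/scene0b.png

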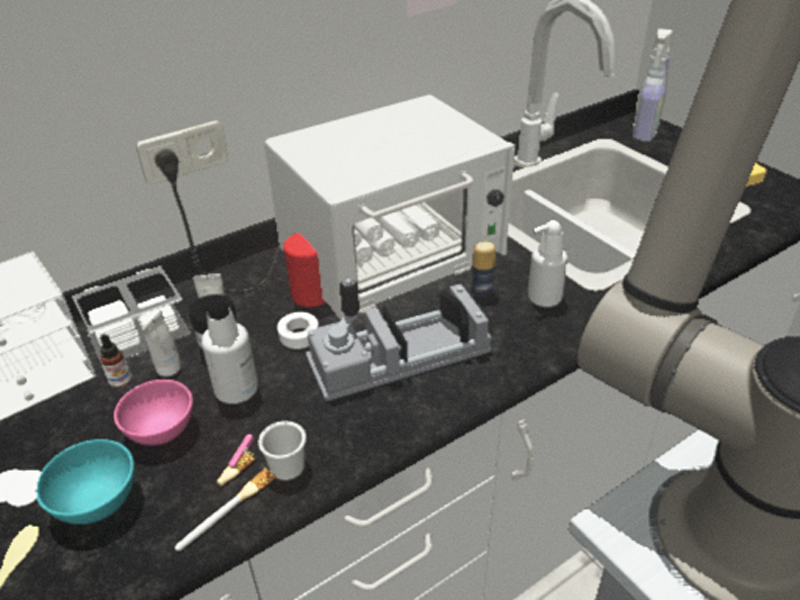

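View pics/top0b.png

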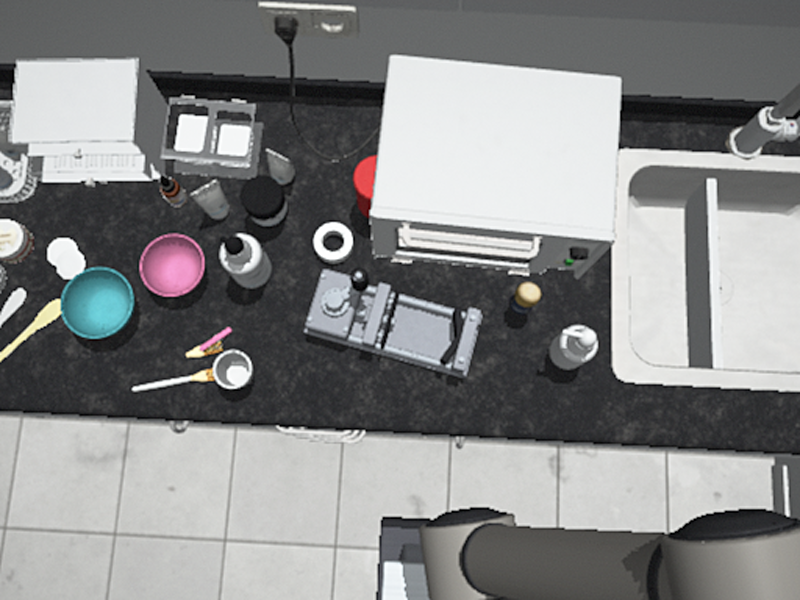

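The spouted bottle is at about (573,347) of the top view, right of the vise. The lotion bottle is at (245,262), the roller at (525,298), the tape at (333,242) and the cup at (232,370). I'll enlarge the vise and the bottle.

```bash
cat > h.py <<'E'
import numpy as np, cv2
from plant import get_obs, vision
from scipy.spatial.transform import Rotation as R
def K(c):
    h=c["pixels"].shape[0]; f=h/2/np.tan(np.radians(c["vfov"])/2)
    return f
def toplane(c,u,v,z,T=None):
    T=c["pose"] if T is None else T
    f=K(c); d=T[:3,:3]@np.array([(u-c["cx"])/f,-(v-c["cy"])/f,-1]); p=T[:3,3]
    return p+d*(z-p[2])/d[2]
def proj(c,P,T=None):
    T=c["pose"] if T is None else T
    f=K(c); q=T[:3,:3].T@(np.asarray(P,float)-T[:3,3]); return np.array([c["cx"]+f*q[0]/-q[2], c["cy"]-f*q[1]/-q[2]])
def Ttool():
    o=get_obs(); T=np.eye(4); T[:3,:3]=R.from_euler("xyz",o["tcp_rot"]).as_matrix(); T[:3,3]=o["tool_pos"]; return T
def delta(tgt,yaw):
    """shift in tool axes (m) and rotvec to TCP target, tool down with yaw"""
    T=Ttool(); d=T[:3,:3].T@(np.asarray(tgt)-T[:3,3])/1000
    r=(R.from_matrix(T[:3,:3]).inv()*R.from_euler("xyz",[np.pi,0,yaw])).as_rotvec()
    return d.round(4), r.round(4)
E
python3 - <<'E'
import cv2
a=cv2.imread("pics/top0.png")[160:260,190:400];cv2.imwrite("pics/t1.png",cv2.resize(a,None,fx=3.8,fy=3.8,interpolation=cv2.INTER_CUBIC))
a=cv2.imread("pics/scene0.png")[135:260,190:370];cv2.imwrite("pics/s1.png",cv2.resize(a,None,fx=4.4,fy=4.4,interpolation=cv2.INTER_CUBIC))
E
```

```text
(no output)
```

View pics/t1.png

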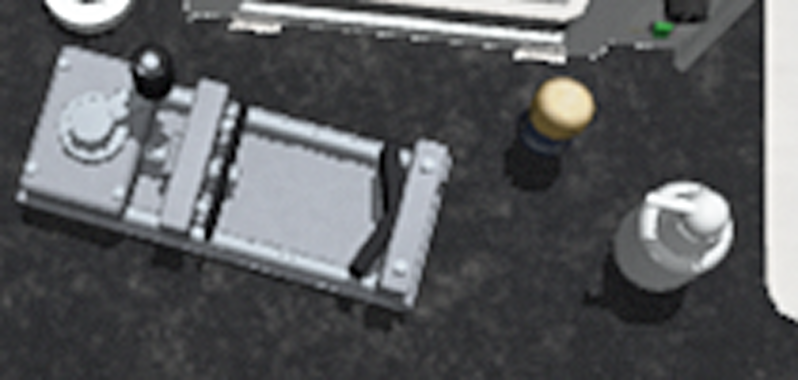

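View pics/s1.png

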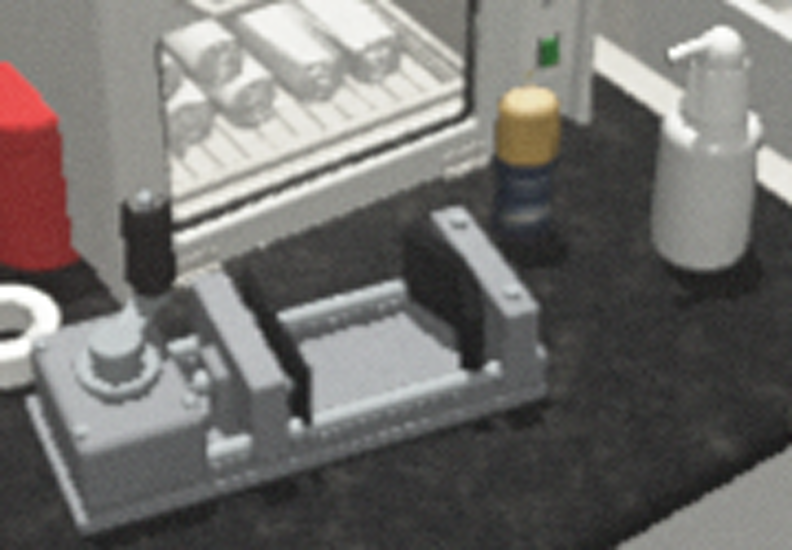

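```bash
cat > m.py <<'E'
from h import *
from scipy.optimize import least_squares
ct=vision.capture("top");cs=vision.capture("scene")
t=lambda u,v:(u/3.8+190,v/3.8+160)
s=lambda u,v:(u/4.4+190,v/4.4+135)
E
python3 - <<'E'
from m import *
obs=[(ct,t(18,199),(-56,145,6)),(ct,t(408,307),(-56,-145,6)),(cs,s(85,530),(-56,145,0)),(cs,s(547,390),(-56,-145,0)),(cs,s(30,400),(56,145,12))]
def W(p,q):
    c,sn=np.cos(p[2]),np.sin(p[2]);return [p[0]+c*q[0]-sn*q[1],p[1]+sn*q[0]+c*q[1],q[2]]
f=lambda p:np.concatenate([proj(c,W(p,q))-uv for c,uv,q in obs])
r=least_squares(f,[480,70,-.26],x_scale=[100,100,.1]);p=r.x;print(p,r.fun.reshape(-1,2).round(1))
for q in [(0,115,62),(0,115,85),(0,115,90)]:print("hub",q,proj(ct,W(p,q))*3.8-np.array([190,160])*3.8,(proj(cs,W(p,q))-[190,135])*4.4)
for n,uv in [("hub",(92,128))]:
    for z in(80,90): print(n,toplane(ct,*t(*uv),z))
H=np.array(W(p,(0,115,0)));print("H",H)
for uv in[(153,55),(153,62)]:
    k=toplane(ct,*t(*uv),147);print("knob",k,np.hypot(*(k-H)[:2]))
k=toplane(cs,*s(145,200),147);print("knob s",k,np.hypot(*(k-H)[:2]))
print("bay",W(p,(0,-40,12)))
print("bottle head",toplane(ct,*t(712,208),160),toplane(cs,*s(725,42),158))
print("tip",toplane(ct,*t(650,196),160),toplane(cs,*s(675,53),156))
print("bottom scene",toplane(cs,*s(702,268),0), "left/right body at", toplane(ct,*t(675,290),0))
print("roller",toplane(ct,*t(563,105),100))
print("jaw top front", toplane(ct,*t(225,90),60),toplane(ct,*t(195,230),60))
E
```

```text
[ 5.43438939e+02  1.61580457e+02 -2.16467849e-01] [[ 0.7  0.2]
 [ 1.9  0.3]
 [-0.7  1.6]
 [ 0.   1. ]
 [-1.5 -1.4]]
hub (0, 115, 62) [ 76.98386534 120.0871641 ] [ 93.61781561 377.10697339]
hub (0, 115, 85) [ 74.14937872 113.00806691] [ 90.19854834 346.45559301]
hub (0, 115, 90) [ 73.51990123 111.43595424] [ 89.44345876 339.68673406]
hub [559.46559914 261.56522525  80.        ]
hub [557.42546105 260.66517245  90.        ]
H [568.1387825  273.89660743   0.        ]
knob [596.0561009  219.47486757 147.        ] 61.164552115032095
knob [591.40176501 219.18181416 147.        ] 59.454814418297396
knob s [592.59888842 218.91529121 147.        ] 60.17675559795958
bay [np.float64(534.8476884832237), np.float64(122.51396952069345), 12]
bottle head [ 512.65554504 -138.73320128  160.        ] [ 508.20179868 -137.35957377  158.        ]
tip [518.23621688 -99.71570901 160.        ] [ 519.15185277 -107.27979022  156.        ]
bottom scene [ 490.33408124 -124.74454739    0.        ] left/right body at [ 480.83556551 -151.89287736    0.        ]
roller [587.88679098 -53.87319581 100.        ]
jaw top front [595.25728436 173.33173401  60.        ] [496.48972633 188.37626438  60.        ]
```

```bash
python3 - <<'E'
from h import *
c=vision.capture("wrist");print(c["vfov"],c["cx"],c["cy"],c["T_tool_cam"].round(3))
T=Ttool();C=T@c["T_tool_cam"];print(C.round(2))
print(delta([420,-60,300],0.2))
print(delta([470,60,380],-0.2))
E
```

```text
60.291212507990444 254.81980118801167 194.24238737499533 [[ 1.00000e-03  9.68000e-01  2.49000e-01  6.60020e+01]
 [ 1.00000e+00 -1.00000e-03  1.00000e-03 -3.80000e-01]
 [ 1.00000e-03  2.49000e-01 -9.68000e-01 -1.81648e+02]
 [ 0.00000e+00  0.00000e+00  0.00000e+00  1.00000e+00]]
[[ 3.4000e-01  9.1000e-01  2.4000e-01  2.3991e+02]
 [-9.4000e-01  3.3000e-01  8.0000e-02 -4.7113e+02]
 [-0.0000e+00 -2.5000e-01  9.7000e-01  3.8438e+02]
 [ 0.0000e+00  0.0000e+00  0.0000e+00  1.0000e+00]]
(array([ 0.3748, -0.3261, -0.097 ]), array([-0.0006, -0.    ,  0.1458]))
(array([ 0.4625, -0.4221, -0.177 ]), array([-6.000e-04,  1.000e-04,  5.458e-01]))
```

```bash
python3 -m pendant '{"dp":[[0.2,-0.177,-0.098],[0.2,-0.177,-0.098],[0.3,-0.26,-0.098],[0.472,-0.418,-0.098],[0.472,-0.418,-0.098],[0.472,-0.418,-0.098],[0.472,-0.418,-0.098],[0.472,-0.418,-0.098]],"rotation":[[0,0,0.1],[0,0,0.2],[0,0,0.3],[0,0,0.346],[0,0,0.346],[0,0,0.346],[0,0,0.346],[0,0,0.346]]}'
python3 - <<'E'
from h import *
print(delta([480,60,300],0))
E
```

```text
time: 1.25
tool_pos: [413.7, -62.4, 288.0]
tcp_rot: [3.141, -0.001, -0.0]
contact_force: [1.1, -1.0, -0.3]
grip_width: 92.3
finger_force: 0.0
(array([ 0.0662, -0.1224, -0.012 ]), array([ 0.0005, -0.0007, -0.0003]))
```

```bash
python3 -m pendant '{"dp":[[0.066,-0.122,-0.012],[0.066,-0.122,-0.012],[0.066,-0.122,-0.012],[0.066,-0.122,-0.012]],"rotation":[[0,0,0],[0,0,0],[0,0,0],[0,0,0]]}'
python3 - <<'E'
from h import *
T=Ttool();c=vision.capture("wrist")
cv2.imwrite("pics/w1.png",c["pixels"][:,:,::-1].copy());np.save("w1T.npy",T@c["T_tool_cam"]);print(T)
a=cv2.imread("pics/w1.png");cv2.imwrite("pics/w1b.png",cv2.resize(a,(800,600),interpolation=cv2.INTER_CUBIC))
E
```

```text
time: 1.75
tool_pos: [479.0, 58.0, 299.2]
tcp_rot: [3.141, 0.001, 0.002]
contact_force: [0.1, 0.1, 0.3]
grip_width: 91.5
finger_force: 0.0
[[ 9.99998202e-01  1.62899202e-03 -9.70499181e-04  4.79007741e+02]
 [ 1.62852741e-03 -9.99998559e-01 -4.79331439e-04  5.80420685e+01]
 [-9.71278609e-04  4.77750092e-04 -9.99999414e-01  2.99234881e+02]
 [ 0.00000000e+00  0.00000000e+00  0.00000000e+00  1.00000000e+00]]
```

View pics/w1b.png

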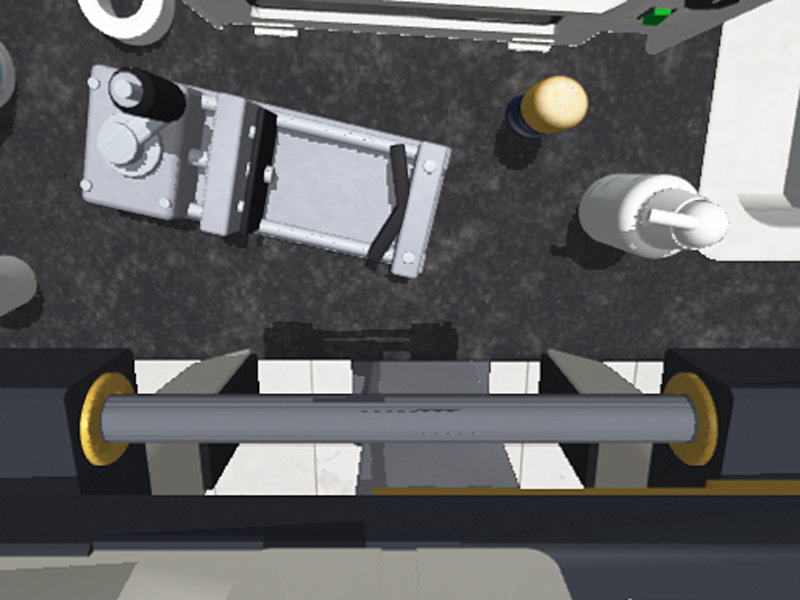

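```bash
cat > m2.py <<'E'
from m import *
cw=vision.capture("wrist");C=np.load("w1T.npy")
w=lambda u,v,z:toplane(cw,u/1.5625,v/1.5625,z,C)
E
python3 - <<'E'
from m2 import *
a=w(95,66,62);b=w(82,201,62);c_=w(450,148,60);d=w(414,277,60)
for n,x in dict(a=a,b=b,c=c_,d=d).items():print(n,x.round(1))
print(np.hypot(*(a-b)[:2]),np.hypot(*(c_-d)[:2]))
m1=(a+b)/2;m2=(c_+d)/2;v=(m1-m2)[:2];print("len",np.hypot(*v),"yaw",-np.arctan2(v[0],v[1]),"cen",(m1+m2)/2)
for q in[("jaw back top",(220,95)),("jaw back near",(203,230)),("jaw front far",(246,98)),("jaw fr near",(230,235))]:print(q,w(*q[1],60).round(1))
# spatial: knob top, bottle, roller
print("knobtop",w(125,89,147), "hub",[w(120,143,z) for z in(85,95,100)])
print("hub top view",[toplane(ct,*t(92,125),z) for z in(85,95,100)])
print("head",w(702,220,162),"tip",w(655,216,160),w(655,216,156))
print("bolts V",w(430,165,60),w(408,258,60))
print("bolts gear",w(94,82,62),w(86,186,62),w(165,203,62))
E
```

```text
a [619.6 285.6  62. ]
b [520.3 310.3  62. ]
c [561.6  18.1  60. ]
d [458.9  45.1  60. ]
102.37763265442324 106.23023434113469
len 272.99710832492843 yaw -0.22034076079961004 cen [540.10145901 164.77326395  61.        ]
('jaw back top', (220, 95)) [599.8 194.4  60. ]
('jaw back near', (203, 230)) [497.3 216.8  60. ]
('jaw front far', (246, 98)) [597.7 174.7  60. ]
('jaw fr near', (230, 235)) [493.3 195.2  60. ]
knobtop [591.73859987 223.25642658 147.        ] hub [array([563.47314484, 262.3393105 ,  85.        ]), array([563.00906284, 257.18517755,  95.        ]), array([562.77702184, 254.60811107, 100.        ])]
hub top view [array([560.51132339, 261.25946747,  85.        ]), array([558.4545986, 260.3582563,  95.       ]), array([557.4262362 , 259.90765072, 100.        ])]
head [ 515.86304139 -127.52012412  162.        ] tip [518.03138664 -99.44678135 160.        ] [ 517.69384202 -101.41395949  156.        ]
bolts V [548.77427329  33.44320296  60.        ] [474.82009666  50.18796854  60.        ]
bolts gear [608.47144429 287.9899725   62.        ] [531.9292492  305.39336349  62.        ] [518.88045426 244.34612856  62.        ]
```

```bash
python3 -m pendant '{"dp":[[-0.03,0.193,0.02],[-0.03,0.193,0.02],[-0.03,0.193,0.02],[-0.03,0.193,0.02],[-0.03,0.193,0.02]],"rotation":[[0,0,0],[0,0,0],[0,0,0],[0,0,0],[0,0,0]]}'
python3 - <<'E'
from m2 import *
T=Ttool();c=vision.capture("wrist")
a=np.ascontiguousarray(c["pixels"][:,:,::-1]);np.save("w2T.npy",T@c["T_tool_cam"]);print(T[:3,3])
cv2.imwrite("pics/w2.png",a);cv2.imwrite("pics/w2b.png",cv2.resize(a[0:240,130:450],None,fx=2.5,fy=2.5,interpolation=cv2.INTER_CUBIC))
s0=lambda u,v:(u*.64,v*.64)
print("oven foot front",[toplane(ct,*s0(u,v),0).round() for u,v in((380,258),(600,272))],[toplane(cs,*s0(u,v),0).round() for u,v in((365,302),(505,250))])
print("handle", [[toplane(cc,*s0(*uv),z).round() for z in(120,150,180,210,240)] for cc,uv in((ct,(400,233)),(cs,(365,212)),(ct,(540,243)),(cs,(468,180)))])
print("top front edge",[toplane(ct,*s0(u,v),z).round() for u,v in((375,218),(612,240)) for z in (200,240)])
E
```

```text
time: 2.58
tool_pos: [448.6, -136.2, 279.7]
tcp_rot: [-3.141, -0.0, -0.003]
contact_force: [-0.0, 1.3, 0.1]
grip_width: 91.6
finger_force: 0.0
[ 449.24914404 -134.29680213  279.95578141]
oven foot front [array([661., 194.,   0.]), array([ 656., -196.,    0.])] [array([692., 134.,   0.]), array([ 667., -180.,    0.])]
handle [[array([673., 160., 120.]), array([663., 160., 150.]), array([654., 159., 180.]), array([645., 159., 210.]), array([636., 159., 240.])], [array([787.,  67., 120.]), array([746.,  92., 150.]), array([704., 116., 180.]), array([663., 140., 210.]), array([621., 165., 240.])], [array([668., -68., 120.]), array([659., -63., 150.]), array([650., -57., 180.]), array([641., -52., 210.]), array([632., -47., 240.])], [array([ 767., -160.,  120.]), array([ 726., -126.,  150.]), array([686., -92., 180.]), array([645., -58., 210.]), array([605., -24., 240.])]]
top front edge [array([670., 199., 200.]), array([657., 197., 240.]), array([ 654., -163.,  200.]), array([ 642., -152.,  240.])]
```

View pics/w2b.png

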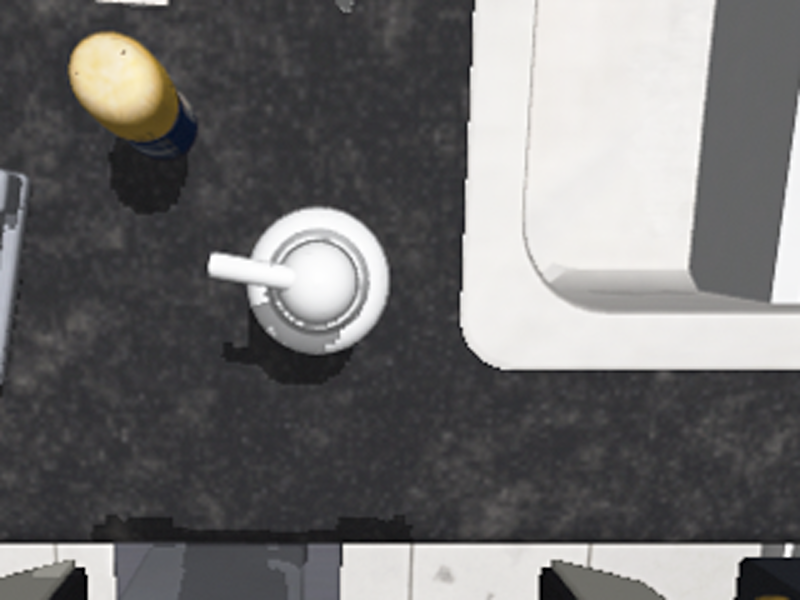

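```bash
python3 - <<'E'
from m2 import *
C=np.load("w2T.npy");f=lambda u,v,z:toplane(cw,u/2.5+130,v/2.5,z,C)
h=f(319,283,155);t_=f(210,266,157);print(f(320,281,144),h,t_,np.hypot(*(t_-h)[:2]),np.arctan2(t_[1]-h[1],t_[0]-h[0]))
print("body",f(320,281,105))
print("roller cap",f(115,75,100))
E
```

```text
[ 512.14754261 -136.83506702  144.        ] [ 511.5483608  -136.38488085  155.        ] [517.36747002 -97.51203057 157.        ] 39.30598580758501 1.4222037274973809
body [ 511.78863038 -137.16503894  105.        ]
roller cap [591.68049295 -54.70241896 100.        ]
```

```bash
python3 -m pendant '{"dp":[[0.063,0.002,0.06],[0.063,0.002,0.06],[0.063,0.002,0.06],[0.063,0.002,0.06],[0.063,0.002,0.06],[0.063,0.002,0.06],[0.063,0.002,0.06],[0.063,0.002,0.06]],"rotation":[[0,0,-0.18],[0,0,-0.36],[0,0,-0.54],[0,0,-0.72],[0,0,-0.9],[0,0,-1.08],[0,0,-1.26],[0,0,-1.422]]}'
python3 - <<'E'
from h import *
print(delta([512,-136.7,110],1.422))
E
```

```text
time: 3.92
tool_pos: [512.3, -136.6, 219.6]
tcp_rot: [3.142, 0.0, 1.429]
contact_force: [0.6, -0.4, 1.0]
grip_width: 91.8
finger_force: 0.0
(array([-1.000e-04, -3.000e-04,  1.096e-01]), array([0.    , 0.0001, 0.0065]))
```

```bash
python3 -m pendant '{"dp":[[0,0,0.05],[0,0,0.085],[0,0,0.1],[0,0,0.109],[0,0,0.109]],"rotation":[[0,0,0],[0,0,0],[0,0,0],[0,0,0],[0,0,0]]}' && python3 -m pendant '{"dp":[[0,0,0],[0,0,0],[0,0,0],[0,0,0],[0,0,0],[0,0,0]],"rotation":[[0,0,0],[0,0,0],[0,0,0],[0,0,0],[0,0,0],[0,0,0]]}' 0.03
```

```text
time: 4.55
tool_pos: [512.5, -137.3, 111.1]
tcp_rot: [3.141, 0.0, 1.422]
contact_force: [-0.1, -0.2, 0.8]
grip_width: 91.8
finger_force: 0.0
time: 5.3
tool_pos: [512.1, -137.3, 110.7]
tcp_rot: [3.142, 0.0, 1.422]
contact_force: [0.4, -0.1, -0.2]
grip_width: 36.6
finger_force: 0.4
```

```bash
python3 -m pendant '{"dp":[[0,0,0],[0,0,0],[0,0,0]],"rotation":[[0,0,0],[0,0,0],[0,0,0]]}'; python3 - <<'E'
from h import *
T=Ttool();c=vision.capture("wrist");s=vision.capture("scene")
a=np.ascontiguousarray(c["pixels"][:,:,::-1]);b=np.ascontiguousarray(s["pixels"][:,:,::-1])
cv2.imwrite("pics/w3.png",np.hstack([cv2.resize(a[:,100:420],(400,480)),cv2.resize(b[90:270,260:410],(400,480))]))
E
```

```text
time: 5.68
tool_pos: [512.2, -137.4, 110.6]
tcp_rot: [3.141, 0.0, 1.422]
contact_force: [0.7, 0.4, 0.1]
grip_width: 34.0
finger_force: 29.6
```

View pics/w3.png

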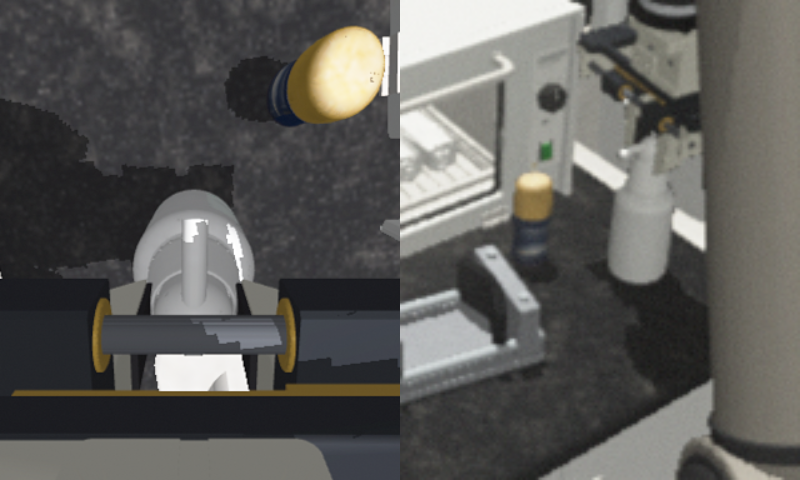

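```bash
python3 -m pendant '{"dp":[[0,0,-0.03],[0,0,-0.085],[0,0,-0.1],[0.05,-0.004,-0.1],[0.1,-0.008,-0.1],[0.15,-0.012,-0.1],[0.2,-0.016,-0.1],[0.25,-0.02,-0.1]],"rotation":[[0,0,0],[0,0,0],[0,0,-0.15],[0,0,-0.32],[0,0,-0.5],[0,0,-0.68],[0,0,-0.86],[0,0,-1.04]]}'
python3 - <<'E'
from h import *
print(delta([529,113.5,211],2.92))
E
```

```text
time: 6.78
tool_pos: [528.6, 114.4, 209.9]
tcp_rot: [-3.14, -0.002, 2.468]
contact_force: [0.2, 0.0, -3.7]
grip_width: 33.4
finger_force: 29.5
(array([-0.0009, -0.0005, -0.0011]), array([-0.0012, -0.0019, -0.4523]))
```

```bash
python3 -m pendant '{"dp":[[0,0,0],[0,0,0],[0,0,0.01],[0,0,0.04],[0,0,0.06],[0,0,0.073],[0,0,0.078],[0,0,0.078]],"rotation":[[0,0,-0.17],[0,0,-0.33],[0,0,-0.45],[0,0,-0.45],[0,0,-0.45],[0,0,-0.45],[0,0,-0.45],[0,0,-0.45]]}'
```

```text
time: 7.78
tool_pos: [529.5, 112.9, 132.7]
tcp_rot: [-3.141, -0.0, 2.912]
contact_force: [0.3, -0.6, -3.1]
grip_width: 33.7
finger_force: 29.4
```

```bash
python3 -m pendant '{"dp":[[0,0,0.003],[0,0,0.005],[0,0,0.007],[0,0,0.008],[0,0,0.008]],"rotation":[[0,0,0],[0,0,0],[0,0,0],[0,0,0],[0,0,0]]}'
```

```text
time: 8.4
tool_pos: [529.4, 112.9, 124.6]
tcp_rot: [-3.141, -0.0, 2.912]
contact_force: [-0.5, -0.2, -4.1]
grip_width: 33.6
finger_force: 29.4
```

```bash
python3 -m pendant '{"dp":[[0,-0.004,0],[0,-0.008,0],[0,-0.01,0],[0,-0.01,0]],"rotation":[[0,0,0],[0,0,0],[0,0,0],[0,0,0]]}';python3 -m pendant '{"dp":[[0,-0.001,0],[0,-0.002,0],[0,-0.003,0],[0,-0.003,0]],"rotation":[[0,0,0],[0,0,0],[0,0,0],[0,0,0]]}'
```

```text
time: 8.9
tool_pos: [527.2, 102.9, 124.7]
tcp_rot: [-3.142, 0.0, 2.911]
contact_force: [-1.0, -0.1, -3.9]
grip_width: 33.7
finger_force: 29.4
time: 9.4
tool_pos: [526.5, 100.2, 124.6]
tcp_rot: [-3.142, -0.0, 2.912]
contact_force: [-1.0, 0.4, -4.1]
grip_width: 33.4
finger_force: 29.4
```

```bash
python3 -m pendant '{"dp":[[0,-0.001,0],[0,-0.002,0],[0,-0.003,0],[0,-0.003,0]],"rotation":[[0,0,0],[0,0,0],[0,0,0],[0,0,0]]}'
```

```text
time: 9.9
tool_pos: [525.8, 97.2, 124.7]
tcp_rot: [-3.142, 0.0, 2.912]
contact_force: [0.0, 0.2, -3.9]
grip_width: 33.8
finger_force: 29.4
```

```bash
python3 -m pendant '{"dp":[[0,-0.001,0],[0,-0.002,0],[0,-0.003,0],[0,-0.003,0]],"rotation":[[0,0,0],[0,0,0],[0,0,0],[0,0,0]]}'
```

```text
time: 10.4
tool_pos: [525.1, 94.3, 124.6]
tcp_rot: [-3.141, 0.0, 2.912]
contact_force: [0.8, -0.4, -4.1]
grip_width: 33.6
finger_force: 29.4
```

```bash
python3 -m pendant '{"dp":[[0,-0.001,0],[0,-0.002,0],[0,-0.002,0]],"rotation":[[0,0,0],[0,0,0],[0,0,0]]}'
```

```text
time: 10.78
tool_pos: [524.7, 92.3, 124.6]
tcp_rot: [-3.141, 0.0, 2.912]
contact_force: [-0.8, 0.2, -4.1]
grip_width: 33.7
finger_force: 29.4
```

```bash
python3 -m pendant '{"dp":[[0,-0.001,0],[0,-0.002,0],[0,-0.002,0]],"rotation":[[0,0,0],[0,0,0],[0,0,0]]}'
```

```text
time: 11.15
tool_pos: [524.3, 90.6, 124.7]
tcp_rot: [3.141, 0.0, 2.912]
contact_force: [0.6, 0.6, -3.8]
grip_width: 33.7
finger_force: 29.5
```

```bash
python3 -m pendant '{"dp":[[0,-0.001,0],[0,-0.002,0],[0,-0.002,0]],"rotation":[[0,0,0],[0,0,0],[0,0,0]]}'; python3 - <<'E'
from h import *
t=vision.capture("top")["pixels"][160:260,190:330,::-1];s=vision.capture("scene")["pixels"][120:260,190:330,::-1]
cv2.imwrite("pics/p1.png",np.vstack([np.hstack([cv2.resize(t,(400,286),interpolation=cv2.INTER_CUBIC),cv2.resize(s,(400,286),interpolation=cv2.INTER_CUBIC)])]))
E
```

```text
time: 11.52
tool_pos: [524.2, 89.4, 125.0]
tcp_rot: [3.14, 0.001, 2.912]
contact_force: [0.6, 5.8, -2.0]
grip_width: 33.5
finger_force: 29.8
```

View pics/p1.png

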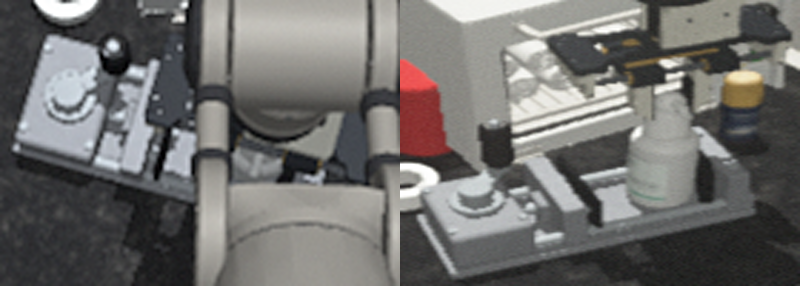

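```bash
python3 -m pendant '{"dp":[[0,0.002,0],[0,0.0025,0.001],[0,0.0025,0.002],[0,0.0025,0.003],[0,0.0025,0.003]],"rotation":[[0,0,0],[0,0,0],[0,0,0],[0,0,0],[0,0,0]]}'
```

```text
time: 12.25
tool_pos: [526.2, 90.7, 123.7]
tcp_rot: [3.141, 0.005, 2.912]
contact_force: [2.0, 1.1, 8.5]
grip_width: 33.6
finger_force: 30.4
```

```bash
python3 -m pendant '{"dp":[[0,0,-0.0005],[0,0,-0.0005],[0,0,-0.0005],[0,0,-0.0005],[0,0,-0.0005],[0,0,-0.0005]],"rotation":[[0,0,0],[0,0,0],[0,0,0],[0,0,0],[0,0,0],[0,0,0]]}' 0.0915;  python3 -m pendant '{"dp":[[0,0,-0.02],[0,0,-0.07],[0,0,-0.12],[0,0,-0.13],[0,0,-0.13]],"rotation":[[0,0,0],[0,0,0],[0,0,0],[0,0,0],[0,0,0]]}'
python3 - <<'E'
from h import *
T=Ttool();c=vision.capture("wrist");np.save("w4T.npy",T@c["T_tool_cam"]);cv2.imwrite("pics/w4.png",np.ascontiguousarray(c["pixels"][:,:,::-1]))
print(delta([592.5,220,200],0.8),delta([592.5,220,200],2.92))
E
```

```text
time: 13.0
tool_pos: [524.3, 90.9, 122.0]
tcp_rot: [-3.141, -0.0, 2.912]
contact_force: [-1.3, 0.5, 0.2]
grip_width: 88.1
finger_force: 0.0
time: 13.62
tool_pos: [524.3, 91.0, 252.2]
tcp_rot: [3.141, 0.001, 2.912]
contact_force: [-0.6, 0.3, -0.0]
grip_width: 91.7
finger_force: 0.0
(array([-0.0376,  0.1413,  0.051 ]), array([-1.8000e-03, -3.0000e-04,  2.1118e+00])) (array([-0.0376,  0.1413,  0.051 ]), array([-0.0005, -0.0014, -0.0082]))
```

```bash
python3 - <<'E'
from m2 import *
s0=lambda u,v:(u*.64,v*.64)
print("white btl top",toplane(ct,*s0(233,243),170),"blacktop",toplane(ct,*s0(263,195),130),"base",toplane(ct,*s0(250,280),0),toplane(cs,*s0(232,398),0))
print("red", toplane(cs,*s0(307,303),0))
C=np.load("w4T.npy");print(C[:3,3])
for P in[(563,263,90),(592,221,147),(524,90,170),(592,221,87)]:print(P,proj(cw,P,C))
a=cv2.imread("pics/w4.png");cv2.imwrite("pics/w4b.png",cv2.resize(a,(800,600),interpolation=cv2.INTER_CUBIC))
E
```

```text
white btl top [627.23690098 418.10575078 170.        ] blacktop [722.05208377 386.42228775 130.        ] base [608.53397624 420.94875277   0.        ] [613.0637154  431.76057023   0.        ]
red [ 7.52112789e+02  2.21822069e+02 -1.13686838e-13]
[458.30804589 106.28705774 433.82777624]
(563, 263, 90) [421.27246103 173.84128727]
(592, 221, 147) [409.04882678 226.04601909]
(524, 90, 170) [253.34692647 193.77437366]
(592, 221, 87) [384.24790307 207.25103812]
```

View pics/w4b.png

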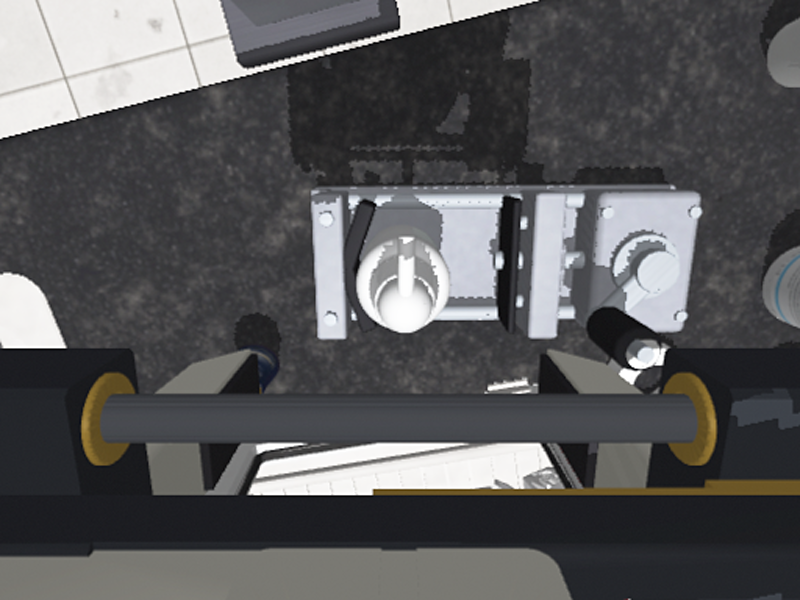

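```bash
python3 - <<'E'
from m2 import *
C=np.load("w4T.npy");g=lambda u,v,z:toplane(cw,u/1.5625,v/1.5625,z,C).round(1)
b=[g(608,212,62),g(695,211,62),g(681,316,62)];print("bolts",b,"center",(b[0]+b[2])/2)
print("hub base",g(645,263,62),g(645,263,66),"cap",[g(659,270,z) for z in(85,95,105)])
print("knob top",g(647,351,147),g(643,354,147))
print("w1 knob",w(125,89,147),w(122,88,147),"w1 cap",[w(118,143,z) for z in(85,95,105)], "w1 base disc",w(133,150,62))
print("V end",(g(313,195,60)+g(318,338,60))/2)
E
```

```text
bolts [array([520.2, 245.4,  62. ]), array([533.5, 305.8,  62. ]), array([609.2, 288.9,  62. ])] center [564.7  267.15  62.  ]
hub base [562.9 267.   62. ] [561.8 265.3  66. ] cap [array([563.5, 265.9,  85. ]), array([560.5, 261.3,  95. ]), array([557.5, 256.8, 105. ])]
knob top [591.7 225.7 147. ] [593.  223.2 147. ]
w1 knob [591.73859987 223.25642658 147.        ] [592.29570259 224.99152201 147.        ] w1 cap [array([563.46895624, 263.805001  ,  85.        ]), array([563.00498006, 258.61383861,  95.        ]), array([562.54100388, 253.42267623, 105.        ])] w1 base disc [559.36208323 264.7683373   62.        ]
V end [513.1   31.65  60.  ]
```

```bash
python3 -m pendant '{"dp":[[-0.014,0.058,0.0],[-0.029,0.116,0.02],[-0.036,0.145,0.05],[-0.036,0.145,0.09],[-0.036,0.145,0.125],[-0.036,0.145,0.136],[-0.036,0.145,0.136]],"rotation":[[0,0,0],[0,0,0],[0,0,0],[0,0,0],[0,0,0],[0,0,0],[0,0,0]]}'; python3 -m pendant '{"dp":[[0,0,0],[0,0,0],[0,0,0],[0,0,0],[0,0,0],[0,0,0],[0,0,0],[0,0,0]],"rotation":[[0,0,0],[0,0,0],[0,0,0],[0,0,0],[0,0,0],[0,0,0],[0,0,0],[0,0,0]]}' 0.02; python3 -m pendant '{"dp":[[0,0,0],[0,0,0]],"rotation":[[0,0,0],[0,0,0]]}'
```

```text
time: 14.85
tool_pos: [592.4, 223.8, 116.0]
tcp_rot: [-3.141, -0.001, 2.912]
contact_force: [-0.5, 0.6, 0.3]
grip_width: 91.5
finger_force: 0.0
time: 15.85
tool_pos: [592.2, 223.1, 115.9]
tcp_rot: [-3.14, -0.0, 2.912]
contact_force: [-0.5, -4.0, 0.4]
grip_width: 25.1
finger_force: 28.6
time: 16.1
tool_pos: [592.2, 223.1, 115.9]
tcp_rot: [-3.14, -0.0, 2.912]
contact_force: [0.0, -5.3, -0.1]
grip_width: 25.1
finger_force: 28.6
```

```bash
cat > circ.py <<'E'
import sys,json
from h import *
# usage: circ.py th_list(json) hubx huby -> prints rows (from commanded pose in cmd.json), saves the new commanded pose
ths=json.loads(sys.argv[1]);H=np.array([float(sys.argv[2]),float(sys.argv[3])])
x,y,yaw=json.load(open("cmd.json"));ex=np.array([np.cos(yaw),np.sin(yaw)]);ey=np.array([np.sin(yaw),-np.cos(yaw)])
dp=[];ro=[]
for t in ths:
    p=H+50*np.array([np.cos(t),np.sin(t)])-[x,y]; d=np.round([p@ex/1000,p@ey/1000],4); Y=3.2-.2*np.cos(t)+.22*np.sin(t); r=round(yaw-Y,2)
    dp.append([float(d[0]),float(d[1]),0]);ro.append([0,0,float(r)])
print(json.dumps({"dp":dp,"rotation":ro}).replace(" ",""))
q=np.array([x,y])+1000*(d[0]*ex+d[1]*ey);json.dump([*map(float,q),float(yaw-r)],open("cmd.json","w"))
E
cat > st.py <<'E'
from h import *
import sys
H=np.array([float(sys.argv[1]),float(sys.argv[2])]);o=get_obs();d=o["tool_pos"][:2]-H;n=d/np.hypot(*d);F=o["contact_force"][:2]
# clockwise tangent
t=np.array([n[1],-n[0]]);print("r %.1f th %.3f Frad %.1f Ftan(cw) %.1f"%(np.hypot(*d),np.arctan2(d[1],d[0]),F@n,F@t))
E
echo '[592.4,223.8,2.912]'>cmd.json; python3 st.py 563.5 265.5; python3 circ.py '[-1.1,-1.4,-1.7,-2.0,-2.3,-2.6,-2.9,-2.9]' 563.5 265.5
```

```text
r 51.2 th -0.975 Frad 4.4 Ftan(cw) 2.9
{"dp":[[0.0054,-0.0042,0],[0.0181,-0.012,0],[0.0326,-0.0157,0],[0.0475,-0.015,0],[0.0616,-0.0099,0],[0.0735,-0.0008,0],[0.0822,0.0113,0],[0.0822,0.0113,0]],"rotation":[[0,0,-0.0],[0,0,-0.04],[0,0,-0.1],[0,0,-0.17],[0,0,-0.26],[0,0,-0.35],[0,0,-0.43],[0,0,-0.43]]}
```

```bash
python3 -m pendant '{"dp":[[0.0054,-0.0042,0],[0.0181,-0.012,0],[0.0326,-0.0157,0],[0.0475,-0.015,0],[0.0616,-0.0099,0],[0.0735,-0.0008,0],[0.0822,0.0113,0],[0.0822,0.0113,0]],"rotation":[[0,0,0],[0,0,-0.04],[0,0,-0.1],[0,0,-0.17],[0,0,-0.26],[0,0,-0.35],[0,0,-0.43],[0,0,-0.43]]}'; python3 st.py 563.5 265.5;cat cmd.json;  python3 circ.py '[-3.2,-3.5,-3.8,-4.1,-4.4,-4.7,-5.0,-5.0]' 563.5 265.5
```

```text
time: 17.1
tool_pos: [514.4, 254.7, 116.0]
tcp_rot: [3.141, -0.0, -2.941]
contact_force: [-0.7, 1.6, -2.9]
grip_width: 25.3
finger_force: 28.4
r 50.3 th -2.924 Frad 0.4 Ftan(cw) 1.7
[514.9286594019346, 253.51062749149793, 3.342]{"dp":[[-0.0017,0.0149,0],[-0.0076,0.0286,0],[-0.0173,0.0399,0],[-0.03,0.0479,0],[-0.0444,0.0518,0],[-0.0593,0.0512,0],[-0.0734,0.0462,0],[-0.0734,0.0462,0]],"rotation":[[0,0,-0.07],[0,0,-0.12],[0,0,-0.15],[0,0,-0.15],[0,0,-0.13],[0,0,-0.08],[0,0,-0.01],[0,0,-0.01]]}
```

Smooth, with small forces. I'll continue.

```bash
python3 -m pendant '{"dp":[[-0.0017,0.0149,0],[-0.0076,0.0286,0],[-0.0173,0.0399,0],[-0.03,0.0479,0],[-0.0444,0.0518,0],[-0.0593,0.0512,0],[-0.0734,0.0462,0],[-0.0734,0.0462,0]],"rotation":[[0,0,-0.07],[0,0,-0.12],[0,0,-0.15],[0,0,-0.15],[0,0,-0.13],[0,0,-0.08],[0,0,-0.01],[0,0,-0.01]]}'; python3 st.py 563.5 265.5; python3 circ.py '[-5.3,-5.6,-5.9,-6.2,-6.5,-6.8,-7.1,-7.1]' 563.5 265.5
```

```text
time: 18.1
tool_pos: [577.9, 311.7, 115.9]
tcp_rot: [-3.14, -0.002, -2.935]
contact_force: [-1.2, -6.8, 1.5]
grip_width: 25.4
finger_force: 28.8
r 48.4 th 1.268 Frad -6.9 Ftan(cw) 0.9
{"dp":[[-0.0119,-0.009,0],[-0.0207,-0.0211,0],[-0.0254,-0.0353,0],[-0.0257,-0.0502,0],[-0.0217,-0.0646,0],[-0.0135,-0.0771,0],[-0.002,-0.0867,0],[-0.002,-0.0867,0]],"rotation":[[0,0,0.08],[0,0,0.17],[0,0,0.26],[0,0,0.33],[0,0,0.39],[0,0,0.43],[0,0,0.45],[0,0,0.45]]}
```

```bash
python3 - <<'E'
import json,numpy as np
# commanded pose after call 2
x,y=563.5+50*np.cos(-5.0),265.5+50*np.sin(-5.0);json.dump([x,y,3.352],open("cmd.json","w"))
E
python3 circ.py '[-5.3,-5.6,-5.9,-6.2,-6.5,-6.8,-7.1,-7.1]' 563.5 263.8
```

```text
{"dp":[[-0.0116,-0.0107,0],[-0.0203,-0.0228,0],[-0.025,-0.037,0],[-0.0254,-0.0519,0],[-0.0213,-0.0663,0],[-0.0131,-0.0788,0],[-0.0016,-0.0884,0],[-0.0016,-0.0884,0]],"rotation":[[0,0,0.08],[0,0,0.17],[0,0,0.26],[0,0,0.33],[0,0,0.39],[0,0,0.43],[0,0,0.45],[0,0,0.45]]}
```

```bash
python3 -m pendant '{"dp":[[-0.0116,-0.0107,0],[-0.0203,-0.0228,0],[-0.025,-0.037,0],[-0.0254,-0.0519,0],[-0.0213,-0.0663,0],[-0.0131,-0.0788,0],[-0.0016,-0.0884,0],[-0.0016,-0.0884,0]],"rotation":[[0,0,0.08],[0,0,0.17],[0,0,0.26],[0,0,0.33],[0,0,0.39],[0,0,0.43],[0,0,0.45],[0,0,0.45]]}'; python3 st.py 563.5 263.8; python3 circ.py '[-7.35,-7.6,-7.85,-8.1,-8.35,-8.6,-8.6]' 563.5 263.8
python3 - <<'E'
from h import *
t=vision.capture("top")["pixels"][160:260,190:330,::-1];s=vision.capture("scene")["pixels"][120:260,190:330,::-1]
cv2.imwrite("pics/p2.png",np.hstack([cv2.resize(t,(400,286),interpolation=cv2.INTER_CUBIC),cv2.resize(s,(400,400),interpolation=cv2.INTER_CUBIC)[:286]]))
E
```

```text
time: 19.1
tool_pos: [597.6, 227.2, 116.1]
tcp_rot: [3.141, -0.0, 2.9]
contact_force: [0.3, -0.7, -2.6]
grip_width: 25.1
finger_force: 28.3
r 50.0 th -0.821 Frad 0.8 Ftan(cw) 0.2
{"dp":[[0.008,-0.0095,0],[0.0182,-0.0167,0],[0.0298,-0.0212,0],[0.0422,-0.0227,0],[0.0546,-0.0211,0],[0.0661,-0.0164,0],[0.0661,-0.0164,0]],"rotation":[[0,0,-0.01],[0,0,-0.03],[0,0,-0.08],[0,0,-0.13],[0,0,-0.2],[0,0,-0.27],[0,0,-0.27]]}
```

```bash
python3 -m pendant '{"dp":[[0.008,-0.0095,0],[0.0182,-0.0167,0],[0.0298,-0.0212,0],[0.0422,-0.0227,0],[0.0546,-0.0211,0],[0.0661,-0.0164,0],[0.0661,-0.0164,0]],"rotation":[[0,0,-0.01],[0,0,-0.03],[0,0,-0.08],[0,0,-0.13],[0,0,-0.2],[0,0,-0.27],[0,0,-0.27]]}'; python3 st.py 563.5 263.8; python3 circ.py '[-8.75,-8.9,-9.05,-9.2,-9.35,-9.5,-9.5]' 563.5 263.8
python3 - <<'E'
from h import *
c=vision.capture("scene");s=c["pixels"][120:260,190:330,::-1]
cv2.imwrite("pics/p3.png",cv2.resize(s,None,fx=4.2,fy=4.2,interpolation=cv2.INTER_CUBIC))
E
```

```text
time: 20.08
tool_pos: [529.3, 227.3, 116.0]
tcp_rot: [-3.141, -0.001, -3.111]
contact_force: [-0.4, -1.2, -1.5]
grip_width: 25.3
finger_force: 28.3
r 50.0 th -2.324 Frad 1.1 Ftan(cw) -0.6
{"dp":[[0.005,0.0056,0],[0.009,0.0119,0],[0.0121,0.0188,0],[0.0141,0.026,0],[0.015,0.0335,0],[0.0147,0.0409,0],[0.0147,0.0409,0]],"rotation":[[0,0,-0.05],[0,0,-0.09],[0,0,-0.13],[0,0,-0.17],[0,0,-0.21],[0,0,-0.24],[0,0,-0.24]]}
```

View pics/p3.png

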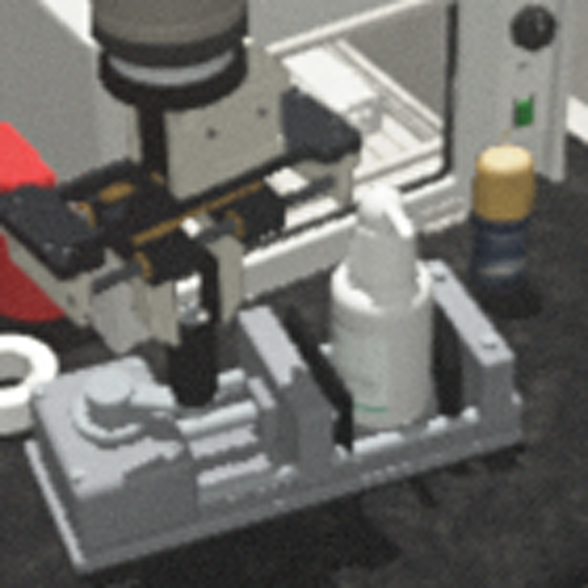

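The jaw has closed close to the standing bottle. The knob is gripped at (195,350) and the pad is at (335,420), near the bottle's left side. I'll go on more slowly.

```bash
python3 -m pendant '{"dp":[[0.005,0.0056,0],[0.009,0.0119,0],[0.0121,0.0188,0],[0.0141,0.026,0],[0.015,0.0335,0],[0.0147,0.0409,0],[0.0147,0.0409,0]],"rotation":[[0,0,-0.05],[0,0,-0.09],[0,0,-0.13],[0,0,-0.17],[0,0,-0.21],[0,0,-0.24],[0,0,-0.24]]}'; python3 st.py 563.5 263.8; python3 circ.py '[-9.6,-9.7,-9.8,-9.9,-9.9,-9.9]' 563.5 263.8
```

```text
time: 21.0
tool_pos: [513.8, 267.6, 116.0]
tcp_rot: [-3.141, -0.001, -2.873]
contact_force: [-0.6, -2.5, -2.2]
grip_width: 25.3
finger_force: 28.3
r 49.8 th 3.065 Frad 0.4 Ftan(cw) -2.6
{"dp":[[-0.0019,0.0047,0],[-0.0043,0.0091,0],[-0.0071,0.0132,0],[-0.0103,0.017,0],[-0.0103,0.017,0],[-0.0103,0.017,0]],"rotation":[[0,0,-0.02],[0,0,-0.04],[0,0,-0.05],[0,0,-0.07],[0,0,-0.07],[0,0,-0.07]]}
```

```bash
python3 -m pendant '{"dp":[[-0.0019,0.0047,0],[-0.0043,0.0091,0],[-0.0071,0.0132,0],[-0.0103,0.017,0],[-0.0103,0.017,0],[-0.0103,0.017,0]],"rotation":[[0,0,-0.02],[0,0,-0.04],[0,0,-0.05],[0,0,-0.07],[0,0,-0.07],[0,0,-0.07]]}'; python3 st.py 563.5 263.8; python3 circ.py '[-10,-10.1,-10.2,-10.3,-10.3,-10.3]' 563.5 263.8
```

```text
time: 21.75
tool_pos: [519.2, 286.5, 116.0]
tcp_rot: [-3.141, 0.0, -2.802]
contact_force: [0.2, -3.8, -2.5]
grip_width: 25.6
finger_force: 28.2
r 49.7 th 2.668 Frad -1.9 Ftan(cw) -3.3
{"dp":[[-0.0038,0.0033,0],[-0.0079,0.0061,0],[-0.0123,0.0085,0],[-0.0169,0.0105,0],[-0.0169,0.0105,0],[-0.0169,0.0105,0]],"rotation":[[0,0,-0.01],[0,0,-0.01],[0,0,-0.01],[0,0,-0.02],[0,0,-0.02],[0,0,-0.02]]}
```

```bash
python3 -m pendant '{"dp":[[-0.0038,0.0033,0],[-0.0079,0.0061,0],[-0.0123,0.0085,0],[-0.0169,0.0105,0],[-0.0169,0.0105,0],[-0.0169,0.0105,0]],"rotation":[[0,0,-0.01],[0,0,-0.01],[0,0,-0.01],[0,0,-0.02],[0,0,-0.02],[0,0,-0.02]]}'; python3 st.py 563.5 263.8; python3 circ.py '[-10.4,-10.5,-10.6,-10.7,-10.7,-10.7]' 563.5 263.8
```

```text
time: 22.5
tool_pos: [531.5, 301.8, 116.0]
tcp_rot: [-3.141, -0.0, -2.782]
contact_force: [0.5, -5.4, -2.3]
grip_width: 25.2
finger_force: 28.2
r 49.7 th 2.270 Frad -4.4 Ftan(cw) -3.1
{"dp":[[-0.0048,0.0014,0],[-0.0097,0.0023,0],[-0.0147,0.0028,0],[-0.0197,0.0027,0],[-0.0197,0.0027,0],[-0.0197,0.0027,0]],"rotation":[[0,0,0.01],[0,0,0.01],[0,0,0.02],[0,0,0.03],[0,0,0.03],[0,0,0.03]]}
```

```bash
python3 -m pendant '{"dp":[[-0.0048,0.0014,0],[-0.0097,0.0023,0],[-0.0147,0.0028,0],[-0.0197,0.0027,0],[-0.0197,0.0027,0],[-0.0197,0.0027,0]],"rotation":[[0,0,0.01],[0,0,0.01],[0,0,0.02],[0,0,0.03],[0,0,0.03],[0,0,0.03]]}'; python3 st.py 563.5 263.8; python3 circ.py '[-10.8,-10.9,-11.0,-11.1,-11.1,-11.1]' 563.5 263
```

```text
time: 23.25
tool_pos: [548.5, 311.2, 116.0]
tcp_rot: [-3.141, -0.001, -2.812]
contact_force: [-1.1, -5.2, -1.1]
grip_width: 25.3
finger_force: 28.4
r 49.7 th 1.877 Frad -4.6 Ftan(cw) -2.6
{"dp":[[-0.0047,-0.0012,0],[-0.0096,-0.0021,0],[-0.0144,-0.0035,0],[-0.019,-0.0054,0],[-0.019,-0.0054,0],[-0.019,-0.0054,0]],"rotation":[[0,0,0.02],[0,0,0.03],[0,0,0.05],[0,0,0.07],[0,0,0.07],[0,0,0.07]]}
```

```bash
python3 -m pendant '{"dp":[[-0.0047,-0.0012,0],[-0.0096,-0.0021,0],[-0.0144,-0.0035,0],[-0.019,-0.0054,0],[-0.019,-0.0054,0],[-0.019,-0.0054,0]],"rotation":[[0,0,0.02],[0,0,0.03],[0,0,0.05],[0,0,0.07],[0,0,0.07],[0,0,0.07]]}'; python3 st.py 563.5 263; python3 circ.py '[-11.2,-11.3,-11.35,-11.4,-11.4,-11.4]' 563.5 263
```

```text
time: 24.0
tool_pos: [567.2, 313.3, 116.0]
tcp_rot: [3.14, -0.003, -2.881]
contact_force: [-5.3, -1.2, -0.2]
grip_width: 25.3
finger_force: 28.6
r 50.5 th 1.497 Frad -1.6 Ftan(cw) -5.2
{"dp":[[-0.0046,-0.002,0],[-0.009,-0.0045,0],[-0.011,-0.0059,0],[-0.013,-0.0074,0],[-0.013,-0.0074,0],[-0.013,-0.0074,0]],"rotation":[[0,0,0.03],[0,0,0.05],[0,0,0.07],[0,0,0.08],[0,0,0.08],[0,0,0.08]]}
```

```bash
python3 -m pendant '{"dp":[[-0.0046,-0.002,0],[-0.009,-0.0045,0],[-0.011,-0.0059,0],[-0.013,-0.0074,0],[-0.013,-0.0074,0],[-0.013,-0.0074,0]],"rotation":[[0,0,0.03],[0,0,0.05],[0,0,0.07],[0,0,0.08],[0,0,0.08],[0,0,0.08]]}'; python3 st.py 563.5 263; for i in 1 2 3; do python3 st.py 563.5 263;done; python3 circ.py '[-11.45,-11.5,-11.55,-11.6,-11.6,-11.6]' 563.5 263
```

```text
time: 24.75
tool_pos: [580.7, 310.5, 115.9]
tcp_rot: [3.139, -0.004, -2.961]
contact_force: [-7.5, 1.3, -0.0]
grip_width: 25.1
finger_force: 28.7
r 50.5 th 1.223 Frad -1.3 Ftan(cw) -7.5
r 50.5 th 1.223 Frad -1.3 Ftan(cw) -7.5
r 50.5 th 1.223 Frad -1.3 Ftan(cw) -7.5
r 50.5 th 1.223 Frad -1.3 Ftan(cw) -7.5
{"dp":[[-0.0021,-0.0014,0],[-0.0041,-0.0029,0],[-0.0059,-0.0046,0],[-0.0078,-0.0063,0],[-0.0078,-0.0063,0],[-0.0078,-0.0063,0]],"rotation":[[0,0,0.01],[0,0,0.03],[0,0,0.04],[0,0,0.05],[0,0,0.05],[0,0,0.05]]}
```

```bash
python3 -m pendant '{"dp":[[-0.0021,-0.0014,0],[-0.0041,-0.0029,0],[-0.0059,-0.0046,0],[-0.0078,-0.0063,0],[-0.0078,-0.0063,0],[-0.0078,-0.0063,0]],"rotation":[[0,0,0.01],[0,0,0.03],[0,0,0.04],[0,0,0.05],[0,0,0.05],[0,0,0.05]]}'; python3 st.py 563.5 263; python3 -m pendant '{"dp":[[0,0,0],[0,0,0]],"rotation":[[0,0,0],[0,0,0]]}';python3 st.py 563.5 263
```

```text
time: 25.5
tool_pos: [589.1, 306.6, 115.9]
tcp_rot: [3.138, -0.005, -3.011]
contact_force: [-8.4, 3.8, 0.3]
grip_width: 25.2
finger_force: 28.7
r 50.6 th 1.040 Frad -1.0 Ftan(cw) -9.2
time: 25.75
tool_pos: [589.1, 306.6, 115.9]
tcp_rot: [3.138, -0.005, -3.01]
contact_force: [-8.1, 3.0, 1.3]
grip_width: 25.4
finger_force: 28.7
r 50.6 th 1.040 Frad -1.5 Ftan(cw) -8.6
```

```bash
python3 -m pendant '{"dp":[[0,0,0],[0,0,0],[0,0,0],[0,0,0],[0,0,0],[0,0,0]],"rotation":[[0,0,0],[0,0,0],[0,0,0],[0,0,0],[0,0,0],[0,0,0]]}' 0.0915; python3 -m pendant '{"dp":[[0,0,-0.02],[0,0,-0.07],[0,0,-0.12],[0.05,0,-0.15],[0.1,0,-0.15],[0.14,0,-0.15],[0.14,0,-0.15],[0.14,0,-0.15]],"rotation":[[0,0,0],[0,0,0],[0,0,0],[0,0,0],[0,0,0],[0,0,0],[0,0,0],[0,0,0]]}'
python3 - <<'E'
from h import *
T=Ttool();s=vision.capture("scene")["pixels"][:,:,::-1];t=vision.capture("top")["pixels"][:,:,::-1]
cv2.imwrite("pics/f.png",np.hstack([cv2.resize(s[100:310,110:390],(400,300),interpolation=cv2.INTER_CUBIC),cv2.resize(t[110:320,120:400],(400,300),interpolation=cv2.INTER_CUBIC)]))
E
```

```text
time: 26.5
tool_pos: [592.0, 304.2, 116.1]
tcp_rot: [-3.142, 0.0, -3.012]
contact_force: [0.4, 0.3, 0.3]
grip_width: 80.4
finger_force: 0.0
time: 27.5
tool_pos: [454.0, 286.2, 266.5]
tcp_rot: [3.141, 0.001, -3.011]
contact_force: [1.1, -0.3, -0.1]
grip_width: 91.4
finger_force: 0.0
```

View pics/f.png

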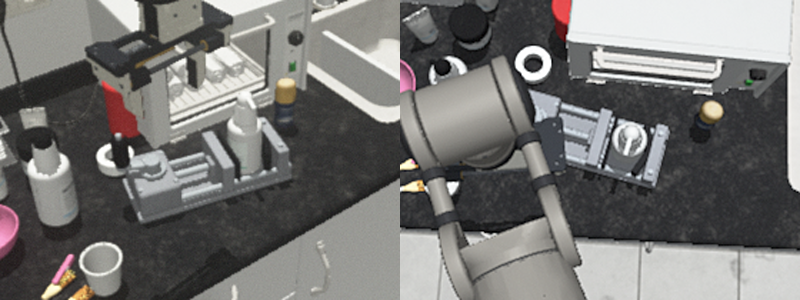

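The bottle stands upright, clamped between the jaw and the V block at (243,150) in the left half. The bystanders have not moved, and the robot is clear of everything. I'll hand the job in.

```bash
python3 -c "
from plant import workorder
print(workorder.close_job())"
```

```text
the job is handed in; nothing more can be done
None
```

The bottle stands upright in the vise, gripped between the jaw and the V block (about 9 N at the knob, within the 7–11 N firm range); the crank is released, the other things stand where they were, and the job was handed in at about 27.6 s, with no verdict returned.

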